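Clear the tack pots and offer up the offset lever

ROBOT

A 6-joint arm with a two-finger parallel gripper is mounted at the origin on the work surface. World frame = base frame: x ahead of the robot, y to its left, z up, the work surface at z = 0. Lengths are in mm, angles in rad, forces in N, time in s.
With the tool pointing down it reaches from about 375 to 925 mm from the base axis. Payload 5.7 kg.
Tool frame: the origin (TCP) lies between the finger pads; the fingertips stand 25 mm ahead of it and the grasp point (between the pads) lies 6 mm ahead of it (bot.finger_overhang is the distance from the TCP to the fingertips, in mm); z points along the fingers, y is the direction in which the jaws open and shut (so a half turn about z gives the same grasp; the last joint's range is limited). The gripper opens to 88 mm and grips with 3 to 60 N. Pads are 20 mm wide; open, the fingers measure 115 mm over their backs; the gripper's body (75 mm by 178 mm) begins 61 mm behind the grasp point.
Start: joints at [1.112, 0.359, 1.51, -0, 1.272, -0.115], TCP at [202.233, 564.86, 247.623] pointing down, gripper open.
Joint ranges: [-2.97, 2.97], [-1.01, 2.36], [0.21, 2.38], [-0.96, 4.11], [0.2, 2.71], [-2.98, 2.98]. Speed limits (rad/s): [2.39, 2.39, 3.14, 3.14, 3.14, 3.14].

INTERFACE

Orientations are given as a 3x3 rotation matrix whose columns are the frame's x, y, z axes.
In Python, from rig import bot, get_image, get_calibration gives the robot as it stands. The module is installed in compiled form; this text tells all that it offers.
- The arm moves only by the tool servo_tool, never from a script. Its argument "moves" is a list of rows, each an object of numbers: "rx", "ry", "rz": the turn, a rotation vector about the tool's x, y, z in rad; "x", "y", "z": the shift along the tool's x, y, z in mm; "hand": the closure in counts, from 0 (fully open) to 255 (shut). In form: [{"rx": .., "ry": .., "rz": .., "x": .., "y": .., "z": .., "hand": ..}, ...]. A call has 1 to 20 rows; each row is the pose to reach, as a shift and turn from the pose commanded when the call began, along the tool's axes at that moment; what a row does not reach only later rows make up. A row lasts 1/12 s, in which the tool goes at most 41.7 mm and 7.16 degrees, less where a joint would pass 70% of its speed; a pose out of reach is approached as far as the arm can. A call with a gripper value outside its range is refused whole. The fingers move at their own pace and stop on an object; the grip force is fixed at half the most. Time passes only in rows, so rows that repeat a pose let the fingers close. It gives the time, the measured TCP pose, the force and the opening at its end, in the units of the state.
- bot.observe(): the state, without advancing time (a new reading comes with each control period).
- get_image(name): name is "scene" or "side" or "wrist"; returns (picture, depth): 400x640x3 uint8, red, green, blue; 400x640 float32, mm along the optical axis (not along the pixel's ray), 0 where there is no reading.
- get_calibration(name): a dict with "K" (3x3 intrinsics, pixels), "extrinsics" (4x4, takes a point from camera to world coordinates). Camera axes: x right, y down, z forward; pixel columns grow to the right and rows downward; lengths in mm; the calibration is good to about 2 mm. The wrist camera is an equidistant fisheye: a pixel r from the principal point sees the ray r / f radians off the axis. A picture is of the moment at which its call begins: read the wrist's pose just before it. get_calibration takes no time and is no camera call; for the wrist camera it gives the pose at the moment of the call.
- bot.close_job(): hands the job in, once; it reports no verdict.
The state is a dict: "clock": time; "joints": joint angles; "dq": joint speeds; "effort": joint torques, N m; "tcp_pos": TCP position; "tool_rot": TCP orientation; "force": force on the tool from outside, world axes, zero at the start; "torque": the same for the moment, N m; "width": opening from 0.0 (shut) to 1.0 (fully open).
Only numpy, scipy, OpenCV 4.12 (cv2) and the standard library are available. Lean on these libraries where they do the work, as an engineer would, in place of code of your own. Each camera call takes 0.05 s, during which the arm holds its last target.

TASK

Clear the mounting fixture by nesting its two tack pots at the big pot: first the medium pot into the big one, then the small one into the medium, all upright and the big pot left where it stands. Then lift the cast lever by its balance point and finish while still holding it there, level and steady in the gripper, clear of the fixture, with its hub bore centred about 4 cm above the fixture's pin and its small end over the fixture's cradle. Leave the jar and the hammer alone.

Things in the scene. Friction and masses are not known exactly. Their poses are not given: they have to be found in the camera images.
- lever: (sizes in mm) loose cast-aluminium lever, about 0.45 kg, lying on the bench: upright round hub (dia 48, height 46, through-bore 22); straight arm 16 wide, from 20 to 38 above the lever's underside, bare from 26 to 174 from the bore axis; round end boss (dia 28, height 40) at 190. Origin: on the bore axis at the underside; x along the arm to the end boss, z up. Balance point: on the arm, 57 from the bore axis
- lever_end (a point): point on the lever: centre of the underside of its small end boss, 190 along the lever's x from its origin
- fixture: (sizes in mm) green casting fixed to the bench: base plate 240 x 90 x 12 thick (x -35 to 205); at one end a collar (dia 36, top at 32) with a steel pin (dia 16, top at 55), at the other a U cradle (24 x 52, floor at 30, ears to 50). The two smaller pots stand on the plate between them, in either order, about 60 apart. Origin: on the pin axis at bench level; x from pin to cradle, z up
- pin_top (a point): centre of the top of the fixture's pin, 55 above the bench
- cradle (a point): centre of the cradle's floor on the fixture, 190 along the fixture's x from the pin axis, 30 above the bench
- pot_large: (sizes in mm) straight-sided round open pot of plain pressed steel, wall 3, floor 4 thick; the big one: outside diameter 76, height 32; origin at the centre of its underside, z up. Stands loose on the bench, 0.25 kg
- pot_medium: (sizes in mm) straight-sided round open pot of plain pressed steel, wall 3, floor 4 thick; the medium one: outside diameter 54, height 62; origin at the centre of its underside, z up. Starts on the fixture's plate (12 above the bench), 0.12 kg; nested in the big pot it stands 34 proud of that pot's rim
- pot_small: (sizes in mm) straight-sided round open pot of plain pressed steel, wall 3, floor 4 thick; the small one: outside diameter 36, height 90; origin at the centre of its underside, z up. Starts on the fixture's plate (12 above the bench), 0.09 kg; nested in the medium pot it stands 32 proud of that pot's rim
- jar: bystander: amber glass jar with dark lid, diameter 64, height 75, beyond the fixture; origin at the centre of its underside
- hammer: bystander: hammer lying on the bench beyond the fixture; origin near the middle of its underside, x along the handle to the head

How it is judged:
By the outcome, as a careful person would: the job done as asked, in the order asked, and still so for the second after the job is handed in, while the arm keeps its last pose, push and grip.
It also fails if it takes over 72 s, if anything falls off the work surface, if the arm or the gripper's body presses on something with over 40 N, if the wrist force passes 120 N, or if a joint passes its speed limit or range.

## Working session

There is one attempt and no reset: what is moved stays moved. The work goes in short steps, Python scripts to look and compute and a tool call to move; the robot and the scene stay as the last step left them, time stands still between calls to the robot, and variables do not carry over. Pictures are saved under pics/ and viewed, and the job is handed in when it is done.

Besides the shell and the picture viewer there is one more tool, called by a JSON object that holds its "method" and its "body", one argument or row to a line. servo_tool: Moves the arm, as the interface text tells. Its arguments: {"type":"object","properties":{"moves":{"type":"array"}},"required":["moves"]}

```bash
mkdir -p pics; ls
python3 - <<'E'
from rig import bot,get_image,get_calibration
import cv2,numpy as np,json
print(bot.observe())
for n in ["scene","side","wrist"]:
    c=get_calibration(n)
    im,d=get_image(n)
    cv2.imwrite(f"pics/{n}0.png",im[:,:,::-1]); np.savez(f"{n}0.npz",im=im,d=d,K=c["K"],E=c["extrinsics"])
    print(n,c["K"],c["extrinsics"])
E
```

```text
pics
{'clock': 0.0, 'joints': array([ 1.11185758e+00,  3.59471744e-01,  1.51144735e+00,  1.95593976e-06,
        1.27253305e+00, -1.15143578e-01]), 'dq': array([-0.00046998, -0.00018886,  0.00094674, -0.00135306,  0.00168912,
       -0.00016203]), 'effort': array([-2.87303395e-03, -5.15402770e+01, -2.70717019e+01,  6.72853715e-02,
        3.51999805e-02, -1.39410326e-04]), 'tcp_pos': array([201.9705647 , 564.27469449, 246.82370814]), 'tool_rot': array([[-9.41481957e-01,  3.37062374e-01, -8.25422008e-04],
       [ 3.37063316e-01,  9.41480507e-01, -1.66624262e-03],
       [ 2.15491037e-04, -1.84695684e-03, -9.99998271e-01]]), 'force': array([ 0.24910018,  0.74160925, -0.10756722]), 'torque': array([ 0.02531924, -0.01700498,  0.0313667 ]), 'width': 0.999893716876312}
scene [[438.44670107   0.         318.24305318]
 [  0.         438.44670107 199.27287722]
 [  0.           0.           1.        ]] [[ 7.07157877e-01  5.35124521e-01 -4.62135786e-01  1.10007848e+03]
 [ 7.07045101e-01 -5.38769683e-01  4.58055077e-01 -5.05346228e+02]
 [-3.86824722e-03 -6.50668099e-01 -7.59352396e-01  9.26724
[... 179 characters left out ...]
    0.           1.        ]] [[-9.88457939e-01 -8.50484207e-02  1.25370128e-01  4.39348005e+02]
 [-1.51381761e-01  5.86564677e-01 -7.95628960e-01  9.13620051e+02]
 [-5.87070204e-03 -8.05424513e-01 -5.92669291e-01  7.62363214e+02]
 [ 0.00000000e+00  0.00000000e+00  0.00000000e+00  1.00000000e+00]]
wrist [[309.70691629   0.         319.98040689]
 [  0.         309.70691629 193.7739527 ]
 [  0.           0.           1.        ]] [[ 3.36459574e-01  9.11278672e-01  2.37415537e-01  1.37815298e+02]
 [ 9.41697194e-01 -3.25279827e-01 -8.60199296e-02  5.86660614e+02]
 [-1.16164240e-03  2.52515774e-01 -9.67592081e-01  3.83705900e+02]
 [ 0.00000000e+00  0.00000000e+00  0.00000000e+00  1.00000000e+00]]
```

View pics/scene0.png

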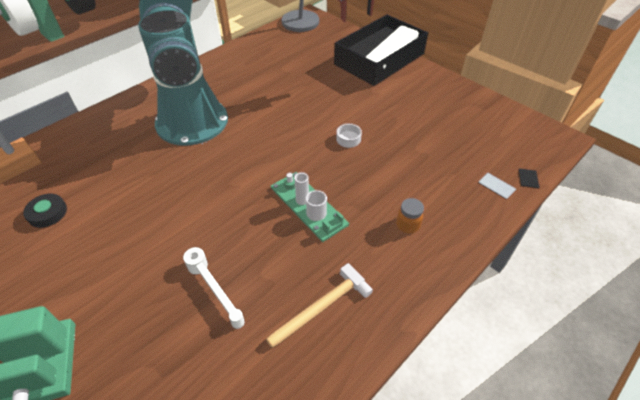

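View pics/side0.png

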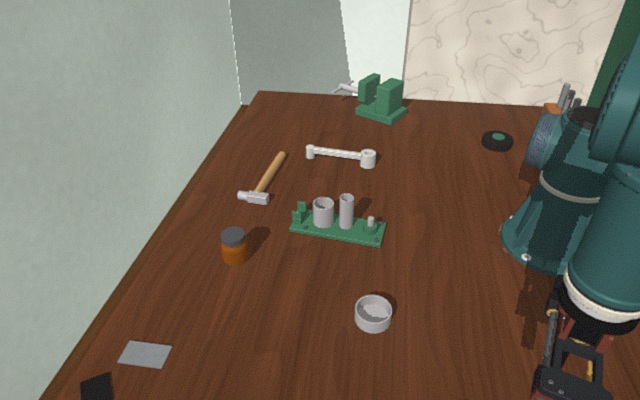

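View pics/wrist0.png

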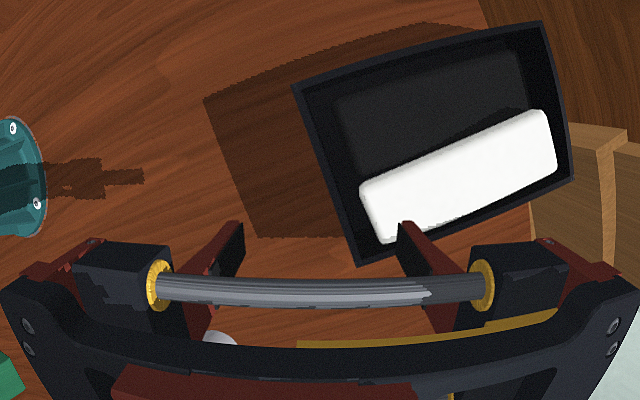

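The scene view shows the big pot at (349,135). On the fixture, the pin is at (290,178), the small pot at (301,185), the medium pot at (317,205) and the cradle at (333,226). The lever hub is at (195,260) and its end at (237,318). The jar (411,215) and hammer are off to the side. The side view shows the same layout. Next I'll measure from depth in both views.

```bash
cat > h.py <<'E'
import numpy as np
from scipy.optimize import least_squares
def cloud(f):
    z=np.load(f); d=z['d'];K=z['K'];E=z['E']
    v,u=np.mgrid[:400,:640]; m=d>0
    P=np.c_[(u[m]-K[0,2])/K[0,0]*d[m],(v[m]-K[1,2])/K[1,1]*d[m],d[m]]
    W=P@E[:3,:3].T+E[:3,3]
    return W,z['im'][m],np.c_[u[m],v[m]]
def circ(P,r=None,c0=None):
    c0=P[:,:2].mean(0) if c0 is None else c0
    f=lambda p:np.hypot(P[:,0]-p[0],P[:,1]-p[1])-(p[2] if r is None else r)
    s=least_squares(f,[*c0,20] if r is None else c0,loss='soft_l1',f_scale=1)
    return s.x,np.std(f(s.x))
E
python3 - <<'E'
from h import *
for n in ['scene','side']:
    W,C,U=cloud(n+'0.npz')
    def at(u,v,s=2):
        m=(abs(U[:,0]-u)<=s)&(abs(U[:,1]-v)<=s); return np.median(W[m],0).round(1)
    pts={'scene':dict(big=(349,140),pin=(290,177),small=(301,193),med=(317,212),cr=(333,226),hub=(195,265),end=(237,320),jar=(411,207),ham=(355,280),tab=(260,240)),
     'side':dict(big=(373,322),pin=(371,218),small=(346,212),med=(322,215),cr=(299,212),hub=(368,160),end=(310,153),jar=(234,237),ham=(256,198),tab=(300,280))}[n]
    for k,(u,v) in pts.items(): print(n,k,at(u,v))
E
```

```text
scene big [450.5 272.   26.2]
scene pin [454.7  25.3  50.8]
scene small [525.6   0.6  58.4]
scene med [593.2  -8.   48.7]
scene cr [ 6.449e+02 -5.000e-01  2.930e+01]
scene hub [ 497.9 -319.8   38.1]
scene end [ 677.4 -335.6   38.4]
scene jar [765.2 154.9  74.9]
scene ham [788.8 -77.4  25.1]
scene tab [ 5.259e+02 -1.502e+02 -4.000e-01]
side big [423.8 307.4   6.9]
side pin [447.4  27.   55.9]
side small [510.7  29.9  71.9]
side med [571.   33.8  57.7]
side cr [635.5  22.   47.1]
side hub [ 473.9 -287.8   35.5]
side end [ 662.7 -320.8   25.6]
side jar [757.2 167.1  77. ]
side ham [771.8 -58.8  23.7]
side tab [596.6 210.2   1.6]
```

```bash
cat >> h.py <<'E'
def pot(W,c,R,z0,zt):
    # wall points outer radius R or inner R-3
    for _ in range(3):
        m=(np.hypot(W[:,0]-c[0],W[:,1]-c[1])<R+8)&(W[:,2]>z0)&(W[:,2]<zt+4)&(np.hypot(W[:,0]-c[0],W[:,1]-c[1])>R-8)
        P=W[m]
        def f(p):
            d=np.hypot(P[:,0]-p[0],P[:,1]-p[1]); a=d-R;b=d-R+3
            return np.where(abs(a)<abs(b),a,b)
        s=least_squares(f,c,loss='soft_l1',f_scale=1); c=s.x
    return c.round(1),len(P),f(c).std().round(2),np.percentile(P[:,2],[50,95,99]).round(1)
E
python3 - <<'E'
from h import *
WW={n:cloud(n+'0.npz')[0] for n in ['scene','side']}
WW['both']=np.vstack([WW['scene'],WW['side']])
for n,W in WW.items():
    print(n,'big',pot(W,[430,290],38,12,32)); print('  med',pot(W,[577,15],27,30,74)); print('  small',pot(W,[515,20],18,30,102))
    print('  jar',pot(W,[765,170],32,20,75))
    # pin
    m=(np.hypot(W[:,0]-452,W[:,1]-26)<25)&(W[:,2]>38)&(W[:,2]<65); print('  pin',m.sum(),W[m].mean(0),W[m].max(0))
    # plate top
    m=(W[:,0]>400)&(W[:,0]<700)&(abs(W[:,1]-20)<90)&(W[:,2]>9)&(W[:,2]<16); 
    import cv2
    r=cv2.minAreaRect(W[m][:,:2].astype(np.float32)); print('  plate',r,np.median(W[m][:,2]))
    m=(W[:,1]<-230)&(W[:,1]>-420)&(W[:,0]>430)&(W[:,0]<730)&(W[:,2]>12)&(W[:,2]<70); P=W[m]
    print('  lever',m.sum(),P.min(0),P.max(0),cv2.minAreaRect(P[:,:2].astype(np.float32)))
    m=(W[:,2]>-8)&(W[:,2]<8)&(abs(W[:,0]-560)<150)&(W[:,1]>80)&(W[:,1]<220); print('  table',np.median(W[m][:,2]))
E
```

```text
scene big (array([427.5, 296.8]), 267, np.float64(1.18), array([24.2, 32.6, 34.6]))
  med (array([574.4,   8.3]), 439, np.float64(0.92), array([55.3, 73.5, 75.8]))
  small (array([515.1,  14.3]), 335, np.float64(0.88), array([ 79.8, 101.5, 103.1]))
  jar (array([765.4, 161.3]), 439, np.float64(1.68), array([49.1, 75.6, 76.8]))
  pin 41 [452.38525302  25.48764972  49.96359458] [460.37280689  35.37297643  57.52917274]
  plate ((535.2018432617188, 16.09311294555664), (90.91787719726562, 240.81362915039062), 82.9969482421875) 11.700384521530566
  lever 1016 [ 453.11064088 -345.57797093   12.1985461 ] [ 680.63189239 -285.45162864   49.8485515 ] ((567.0533447265625, -314.97900390625), (47.56964874267578, 228.96499633789062), 86.1498794555664)
  table -0.5664145630707935
side big (array([426.5, 296.9]), 584, np.float64(0.87), array([25.1, 34.4, 35.4]))
  med (array([570.9,   8.7]), 494, np.float64(0.93), array([58.2, 75.9, 77. ]))
  small (array([510.6,  14. ]), 408, np.float64(0.96), array([ 78.7, 104. , 105.3]))
  jar (array([765.9, 159.2]), 507, np.float64(1.73), array([47.8, 77. , 78.1]
[... 518 characters left out ...]
1, 35.1]))
  med (array([573. ,   8.6]), 934, np.float64(1.05), array([57.2, 74.9, 76.8]))
  small (array([513.2,  14.2]), 743, np.float64(1.0), array([ 79.5, 102.6, 105.1]))
  jar (array([765.5, 160.3]), 980, np.float64(1.66), array([49. , 76.5, 77.9]))
  pin 94 [449.91643122  28.10653139  50.17944998] [460.37280689  38.26925898  59.38822781]
  plate ((533.734130859375, 17.153282165527344), (94.02302551269531, 243.1209259033203), 83.58133697509766) 12.903723641156944
  lever 1668 [ 452.05252333 -345.57797093   12.13083547] [ 680.63189239 -281.14414341   51.69863876] ((565.5736083984375, -323.6424560546875), (52.84629440307617, 229.6274871826172), 80.03611755371094)
  table 0.993917361531885
```

```bash
cat >> h.py <<'E'
def Rdown(a): # tool y axis at world angle a (rad), tool z down
    y=np.array([np.cos(a),np.sin(a),0]); z=np.array([0,0,-1.]); return np.c_[np.cross(y,z),y,z]
def plan(pos,a=None):
    from rig import bot
    from scipy.spatial.transform import Rotation as Ro
    s=bot.observe(); T=s['tool_rot']
    sh=T.T@(np.array(pos)-s['tcp_pos'])
    rv=np.zeros(3)
    if a is not None: rv=Ro.from_matrix(T.T@Rdown(a)).as_rotvec()
    print('clock',s['clock'].__round__(2),'tcp',s['tcp_pos'].round(1),'F',s['force'].round(1),'w',round(s['width'],3),'-> xyz',sh.round(1),'r',rv.round(4))
E
python3 - <<'E'
from h import *
plan([610,5,247],np.pi/2-0.122)
E
```

```text
clock 0.15 tcp [202.  564.4 247. ] F [-0.1 -0.  -0. ] w 1.0 -> xyz [-5.727e+02 -3.892e+02  5.000e-01] r [-0.0014 -0.0003 -0.2218]
```

{"method": "servo_tool", "body": {
  "moves": [
    {"rz": -0.05,"x": -143,"y": -97,"z": 0,"hand": 0},
    {"rz": -0.1,"x": -286,"y": -194,"z": 0,"hand": 0},
    {"rz": -0.222,"x": -573,"y": -389,"z": 0,"hand": 0},
    {"rz": -0.222,"x": -573,"y": -389,"z": 0,"hand": 0},
    {"rz": -0.222,"x": -573,"y": -389,"z": 0,"hand": 0},
    {"rz": -0.222,"x": -573,"y": -389,"z": 0,"hand": 0},
    {"rz": -0.222,"x": -573,"y": -389,"z": 0,"hand": 0},
    {"rz": -0.222,"x": -573,"y": -389,"z": 0,"hand": 0},
    {"rz": -0.222,"x": -573,"y": -389,"z": 0,"hand": 0},
    {"rz": -0.222,"x": -573,"y": -389,"z": 0,"hand": 0},
    {"rz": -0.222,"x": -573,"y": -389,"z": 0,"hand": 0},
    {"rz": -0.222,"x": -573,"y": -389,"z": 0,"hand": 0},
    {"rz": -0.222,"x": -573,"y": -389,"z": 0,"hand": 0},
    {"rz": -0.222,"x": -573,"y": -389,"z": 0,"hand": 0},
    {"rz": -0.222,"x": -573,"y": -389,"z": 0,"hand": 0},
    {"rz": -0.222,"x": -573,"y": -389,"z": 0,"hand": 0},
    {"rz": -0.222,"x": -573,"y": -389,"z": 0,"hand": 0},
    {"rz": -0.222,"x": -573,"y": -389,"z": 0,"hand": 0},
    {"rz": -0.222,"x": -573,"y": -389,"z": 0,"hand": 0},
    {"rz": -0.222,"x": -573,"y": -389,"z": 0,"hand": 0}
  ]
}}

```text
invalid input at $.moves[0]: expected keys rx, ry, rz, x, y, z, hand
```

{"method": "servo_tool", "body": {
  "moves": [
    {"rx": 0,"ry": 0,"rz": -0.222,"x": -573,"y": -389,"z": 0,"hand": 0},
    {"rx": 0,"ry": 0,"rz": -0.222,"x": -573,"y": -389,"z": 0,"hand": 0},
    {"rx": 0,"ry": 0,"rz": -0.222,"x": -573,"y": -389,"z": 0,"hand": 0},
    {"rx": 0,"ry": 0,"rz": -0.222,"x": -573,"y": -389,"z": 0,"hand": 0},
    {"rx": 0,"ry": 0,"rz": -0.222,"x": -573,"y": -389,"z": 0,"hand": 0},
    {"rx": 0,"ry": 0,"rz": -0.222,"x": -573,"y": -389,"z": 0,"hand": 0},
    {"rx": 0,"ry": 0,"rz": -0.222,"x": -573,"y": -389,"z": 0,"hand": 0},
    {"rx": 0,"ry": 0,"rz": -0.222,"x": -573,"y": -389,"z": 0,"hand": 0},
    {"rx": 0,"ry": 0,"rz": -0.222,"x": -573,"y": -389,"z": 0,"hand": 0},
    {"rx": 0,"ry": 0,"rz": -0.222,"x": -573,"y": -389,"z": 0,"hand": 0},
    {"rx": 0,"ry": 0,"rz": -0.222,"x": -573,"y": -389,"z": 0,"hand": 0},
    {"rx": 0,"ry": 0,"rz": -0.222,"x": -573,"y": -389,"z": 0,"hand": 0},
    {"rx": 0,"ry": 0,"rz": -0.222,"x": -573,"y": -389,"z": 0,"hand": 0},
    {"rx": 0,"ry": 0,"rz": -0.222,"x": -573,"y": -389,"z": 0,"hand": 0},
    {"rx": 0,"ry": 0,"rz": -0.222,"x": -573,"y": -389,"z": 0,"hand": 0},
    {"rx": 0,"ry": 0,"rz": -0.222,"x": -573,"y": -389,"z": 0,"hand": 0},
    {"rx": 0,"ry": 0,"rz": -0.222,"x": -573,"y": -389,"z": 0,"hand": 0},
    {"rx": 0,"ry": 0,"rz": -0.222,"x": -573,"y": -389,"z": 0,"hand": 0},
    {"rx": 0,"ry": 0,"rz": -0.222,"x": -573,"y": -389,"z": 0,"hand": 0},
    {"rx": 0,"ry": 0,"rz": -0.222,"x": -573,"y": -389,"z": 0,"hand": 0}
  ]
}}

```text
clock: 1.82
tcp_pos: [609.7, 5.9, 247.1]
tool_rot: [[-0.993, 0.122, -0.002], [0.122, 0.993, 0.001], [0.002, 0.0, -1.0]]
force: [0.0, -0.0, -0.7]
width: 1.002
```

```bash
cat >> h.py <<'E'
def snap(tag):
    from rig import get_image,get_calibration
    import cv2
    c=get_calibration('wrist'); im,d=get_image('wrist')
    np.savez(tag+'.npz',im=im,d=d,K=c['K'],E=c['extrinsics']); cv2.imwrite(f'pics/{tag}.png',im[:,:,::-1])
def rays(f,u,v):
    z=np.load(f);K=z['K'];x=u-K[0,2];y=v-K[1,2];r=np.hypot(x,y)+1e-9;t=r/K[0,0]
    return np.stack([x/r*np.sin(t),y/r*np.sin(t),np.cos(t)],-1),z
def wcloud(f):
    v,u=np.mgrid[:400,:640]; R,z=rays(f,u,v); d=z['d'];m=d>0
    P=R[m]/R[m][:,2:]*d[m][:,None]; E=z['E']
    return P@E[:3,:3].T+E[:3,3],z['im'][m],np.c_[u[m],v[m]]
E
python3 - <<'E'
from h import *
snap('w1')
W,C,U=wcloud('w1.npz')
print(pot(W,[573,9],27,30,74),pot(W,[513,14],18,30,102),pot(W,[427,297],38,12,32))
E
```

```text
(array([572.6,   8.3]), 863, np.float64(0.69), array([72.4, 74.6, 75.2])) (array([512.9,  13.6]), 759, np.float64(0.65), array([ 99.1, 102.7, 103. ])) (array([425.9, 296.7]), 968, np.float64(0.73), array([24.4, 32.5, 33.2]))
```

View pics/w1.png

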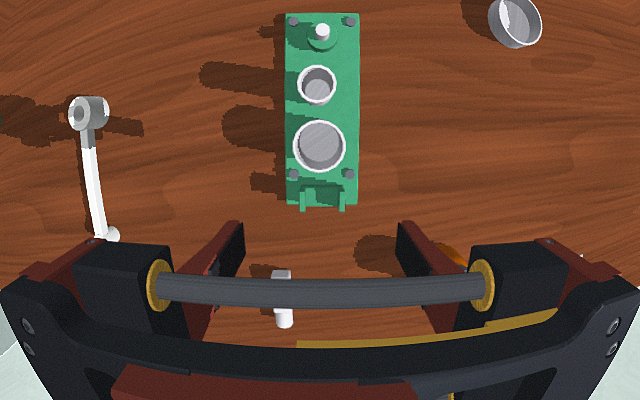

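The wrist view shows everything: pin (322,31), small pot (318,84), medium pot (320,146), cradle (323,196), big pot (515,22), and the lever with its hub at (83,111) and end at (107,234). The pot positions agree with the fixed cameras to 1–2 mm, and the rims sit at 32, 74 and 102 as expected. Next I'll refine the fixture and lever, then plan the grasp.

Run:
```python
from h import *
import cv2
W,C,U=wcloud('w1.npz')
C=C.astype(int);g=(C[:,1]>C[:,0]+25)
near=(abs(W[:,0]-540)<140)&(abs(W[:,1]-20)<90)
m=near&g&(W[:,2]>8)&(W[:,2]<16)
print('plate',cv2.minAreaRect(W[m][:,:2].astype(np.float32)),np.median(W[m][:,2]))
c=np.array(cv2.minAreaRect(W[m][:,:2].astype(np.float32))[0]);
m=(np.hypot(W[:,0]-450,W[:,1]-27)<16)&(W[:,2]>50);print('pintop',m.sum(),W[m].mean(0),np.median(W[m],0))
print(circ(W[m],8))
m=(abs(W[:,0]-640)<40)&(abs(W[:,1])<60)&(W[:,2]>40)&g; P=W[m]
print('ears',m.sum(),P.mean(0),cv2.minAreaRect(P[:,:2].astype(np.float32)))
L=(abs(W[:,0]-565)<130)&(abs(W[:,1]+315)<60)&(W[:,2]>12); P=W[L];print('lev',L.sum(),P.min(0),P.max(0))
for z in (44,): 
  T=P[P[:,2]>42]; H=T[T[:,0]<530]; print('hubtop',len(H),np.median(H[:,2]),cv2.minEnclosingCircle(H[:,:2].astype(np.float32)))
  A=P[(P[:,0]>520)&(P[:,0]<630)&(P[:,2]>35)]; print('arm',np.median(A,0), cv2.fitLine(A[:,:2].astype(np.float32),cv2.DIST_HUBER,0,.01,.01).ravel(),cv2.minAreaRect(A[:,:2].astype(np.float32)))
  B=P[(P[:,0]>645)]; print('boss',len(B),B.max(0),B.min(0),np.median(B,0))
plan([572.6,8.3,74-9+6],np.pi/2-.122)
```

```text
plate ((533.1231079101562, 16.754684448242188), (90.0547103881836, 239.47122192382812), 82.77179718017578) 11.74219377512901
pintop 170 [450.02691292  26.57331916  54.37169347] [449.9028234   26.59327167  54.54982316]
(array([449.10854334,  26.23789004]), np.float64(1.963774089474051))
ears 292 [635.78377768   2.62462819  48.60372337] ((636.8803100585938, 3.6364402770996094), (51.298763275146484, 24.507028579711914), 82.90454864501953)
lev 2672 [ 454.48517384 -338.29226223   12.00715728] [ 672.17103968 -283.61733178   48.12029684]
hubtop 530 45.32337648554983 ((477.38653564453125, -309.01751708984375), 24.43523597717285)
arm [ 573.96626117 -319.11671069   37.29930543] [ 9.9324274e-01 -1.1605546e-01  5.7450018e+02 -3.1914212e+02] ((574.5928344726562, -320.5648498535156), (17.982364654541016, 110.6930160522461), 83.53878021240234)
boss 211 [ 672.17103968 -316.59922866   40.63114232] [ 645.11985124 -338.29226223   12.00715728] [ 655.75125099 -321.94044078   29.64967879]
clock 1.87 tcp [609.5   6.4 247.3] F [0.4 0.6 0.1] w 1.001 -> xyz [ 36.6  -2.7 176.3] r [ 0.0004 -0.0016  0.0008]
```

{"method": "servo_tool", "body": {
  "moves": [
    {"rx": 0,"ry": 0,"rz": 0,"x": 36.6,"y": -2.6,"z": 40,"hand": 0},
    {"rx": 0,"ry": 0,"rz": 0,"x": 36.6,"y": -2.6,"z": 80,"hand": 0},
    {"rx": 0,"ry": 0,"rz": 0,"x": 36.6,"y": -2.6,"z": 120,"hand": 0},
    {"rx": 0,"ry": 0,"rz": 0,"x": 36.6,"y": -2.6,"z": 150,"hand": 0},
    {"rx": 0,"ry": 0,"rz": 0,"x": 36.6,"y": -2.6,"z": 168,"hand": 0},
    {"rx": 0,"ry": 0,"rz": 0,"x": 36.6,"y": -2.6,"z": 176,"hand": 0},
    {"rx": 0,"ry": 0,"rz": 0,"x": 36.6,"y": -2.6,"z": 176,"hand": 0},
    {"rx": 0,"ry": 0,"rz": 0,"x": 36.6,"y": -2.6,"z": 176,"hand": 0}
  ]
}}

```text
clock: 2.53
tcp_pos: [574.2, 8.1, 72.4]
tool_rot: [[-0.993, 0.12, 0.001], [0.12, 0.993, -0.0], [-0.001, 0.0, -1.0]]
force: [-0.0, -1.3, -1.3]
width: 0.997
```

Run:
```python
from h import *
plan([572.6,8.3,74-9+6],np.pi/2-.122)
snap('w2')
```

```text
clock 2.53 tcp [574.2   8.1  72.4] F [-0.  -1.3 -1.3] w 0.997 -> xyz [1.6 0.  1.4] r [0.     0.0006 0.0013]
```

View pics/w2.png

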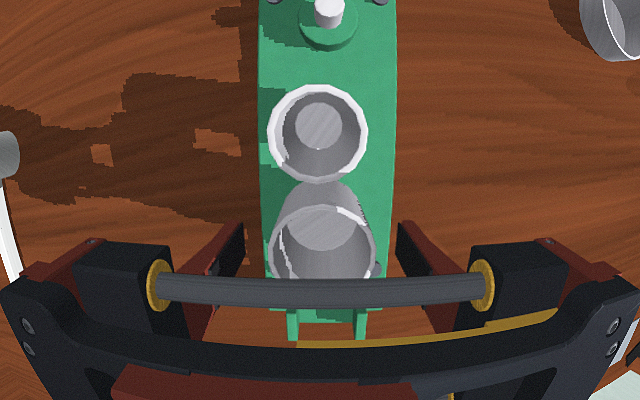

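The medium pot, rim around (320,250), sits centred between the open jaws. Closing.

{"method": "servo_tool", "body": {
  "moves": [
    {"rx": 0,"ry": 0,"rz": 0,"x": 1.2,"y": 0,"z": 1,"hand": 0},
    {"rx": 0,"ry": 0,"rz": 0,"x": 1.2,"y": 0,"z": 1,"hand": 255},
    {"rx": 0,"ry": 0,"rz": 0,"x": 1.2,"y": 0,"z": 1,"hand": 255},
    {"rx": 0,"ry": 0,"rz": 0,"x": 1.2,"y": 0,"z": 1,"hand": 255},
    {"rx": 0,"ry": 0,"rz": 0,"x": 1.2,"y": 0,"z": 1,"hand": 255},
    {"rx": 0,"ry": 0,"rz": 0,"x": 1.2,"y": 0,"z": 1,"hand": 255},
    {"rx": 0,"ry": 0,"rz": 0,"x": 1.2,"y": 0,"z": 1,"hand": 255},
    {"rx": 0,"ry": 0,"rz": 0,"x": 1.2,"y": 0,"z": 1,"hand": 255},
    {"rx": 0,"ry": 0,"rz": 0,"x": 1.2,"y": 0,"z": 1,"hand": 255}
  ]
}}

```text
clock: 3.33
tcp_pos: [572.9, 7.5, 70.8]
tool_rot: [[-0.993, 0.122, 0.0], [0.122, 0.993, 0.0], [-0.0, 0.0, -1.0]]
force: [-0.6, 1.1, 3.3]
width: 0.619
```

Run:
```python
from h import *
plan([572.6,8.3,74-9+6],np.pi/2-.122)
```

```text
clock 3.33 tcp [572.9   7.5  70.8] F [-0.6  1.1  3.3] w 0.619 -> xyz [ 0.4  0.7 -0.2] r [0.0001 0.0002 0.    ]
```

Run:
```python
from h import *
plan([426.5,296.8,151],np.pi/2-.122)
```

```text
clock 3.33 tcp [572.9   7.5  70.8] F [-0.6  1.1  3.3] w 0.619 -> xyz [180.5 269.3 -80.2] r [0.0001 0.0002 0.    ]
```

{"method": "servo_tool", "body": {
  "moves": [
    {"rx": 0,"ry": 0,"rz": 0,"x": 0,"y": 0,"z": -15,"hand": 255},
    {"rx": 0,"ry": 0,"rz": 0,"x": 0,"y": 0,"z": -40,"hand": 255},
    {"rx": 0,"ry": 0,"rz": 0,"x": 0,"y": 10,"z": -75,"hand": 255},
    {"rx": 0,"ry": 0,"rz": 0,"x": 10,"y": 40,"z": -80,"hand": 255},
    {"rx": 0,"ry": 0,"rz": 0,"x": 30,"y": 70,"z": -80,"hand": 255},
    {"rx": 0,"ry": 0,"rz": 0,"x": 50,"y": 100,"z": -80,"hand": 255},
    {"rx": 0,"ry": 0,"rz": 0,"x": 70,"y": 130,"z": -80,"hand": 255},
    {"rx": 0,"ry": 0,"rz": 0,"x": 92,"y": 160,"z": -80,"hand": 255},
    {"rx": 0,"ry": 0,"rz": 0,"x": 115,"y": 190,"z": -80,"hand": 255},
    {"rx": 0,"ry": 0,"rz": 0,"x": 138,"y": 220,"z": -80,"hand": 255},
    {"rx": 0,"ry": 0,"rz": 0,"x": 160,"y": 245,"z": -80,"hand": 255},
    {"rx": 0,"ry": 0,"rz": 0,"x": 174,"y": 261,"z": -80,"hand": 255},
    {"rx": 0,"ry": 0,"rz": 0,"x": 180.5,"y": 269.3,"z": -80,"hand": 255},
    {"rx": 0,"ry": 0,"rz": 0,"x": 180.5,"y": 269.3,"z": -80,"hand": 255},
    {"rx": 0,"ry": 0,"rz": 0,"x": 180.5,"y": 269.3,"z": -80,"hand": 255}
  ]
}}

```text
clock: 4.58
tcp_pos: [426.6, 296.5, 150.5]
tool_rot: [[-0.993, 0.12, 0.0], [0.12, 0.993, -0.001], [-0.0, -0.001, -1.0]]
force: [0.6, 0.7, -0.0]
width: 0.618
```

Run:
```python
from h import *
plan([426.5,296.8,64],np.pi/2-.122)
from rig import get_image
import cv2
im,d=get_image('side'); cv2.imwrite('pics/s2.png',im[:,:,::-1])
snap('w3')
plan([426.5,296.8,64],np.pi/2-.122)
W,C,U=wcloud('w3.npz'); print(pot(W,[426.5,296.8],27,120,153))
```

```text
clock 4.58 tcp [426.6 296.5 150.5] F [ 0.6  0.7 -0. ] w 0.618 -> xyz [ 0.1  0.4 86.5] r [-0.0007  0.0003  0.0015]
clock 4.68 tcp [427.2 295.8 150.6] F [ 1.4 -0.3 -1. ] w 0.615 -> xyz [ 0.9  1.  86.6] r [-0.0005  0.0004 -0.0007]
(array([426.8, 295.1]), 5444, np.float64(1.73), array([142.2, 154. , 155.9]))
```

View pics/s2.png

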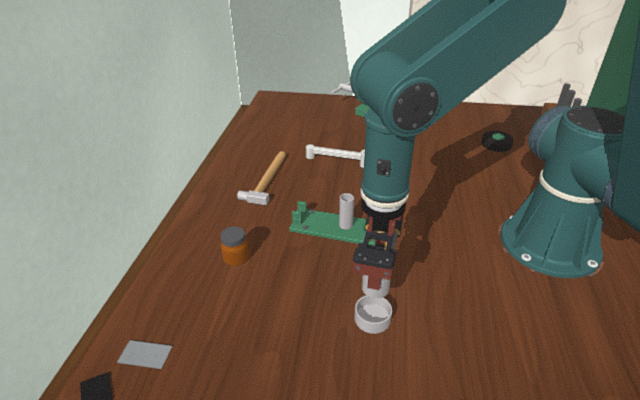

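View pics/w3.png

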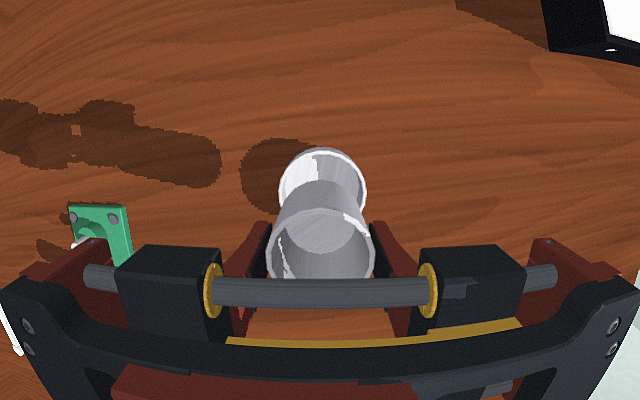

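The side view shows the medium pot held upright directly over the big pot (375,315). The wrist view shows the held rim at (320,245), with the big pot visible below it. Lowering, then releasing.

{"method": "servo_tool", "body": {
  "moves": [
    {"rx": 0,"ry": 0,"rz": 0,"x": 0.5,"y": 0.7,"z": 20,"hand": 255},
    {"rx": 0,"ry": 0,"rz": 0,"x": 0.5,"y": 0.7,"z": 40,"hand": 255},
    {"rx": 0,"ry": 0,"rz": 0,"x": 0.5,"y": 0.7,"z": 58,"hand": 255},
    {"rx": 0,"ry": 0,"rz": 0,"x": 0.5,"y": 0.7,"z": 70,"hand": 255},
    {"rx": 0,"ry": 0,"rz": 0,"x": 0.5,"y": 0.7,"z": 78,"hand": 255},
    {"rx": 0,"ry": 0,"rz": 0,"x": 0.5,"y": 0.7,"z": 83,"hand": 255},
    {"rx": 0,"ry": 0,"rz": 0,"x": 0.5,"y": 0.7,"z": 86,"hand": 255},
    {"rx": 0,"ry": 0,"rz": 0,"x": 0.5,"y": 0.7,"z": 87,"hand": 255},
    {"rx": 0,"ry": 0,"rz": 0,"x": 0.5,"y": 0.7,"z": 87,"hand": 255}
  ]
}}

```text
clock: 5.43
tcp_pos: [426.4, 297.4, 63.9]
tool_rot: [[-0.993, 0.122, 0.001], [0.122, 0.993, 0.0], [-0.001, 0.0, -1.0]]
force: [0.1, 1.0, -0.5]
width: 0.622
```

Run:
```python
from h import *
plan([426.5,296.8,63],np.pi/2-.122)
```

```text
clock 5.43 tcp [426.4 297.4  63.9] F [ 0.1  1.  -0.5] w 0.622 -> xyz [-0.2 -0.6  0.9] r [ 0.0002  0.0005 -0.0001]
```

{"method": "servo_tool", "body": {
  "moves": [
    {"rx": 0,"ry": 0,"rz": 0,"x": 0,"y": 0,"z": 0.8,"hand": 255},
    {"rx": 0,"ry": 0,"rz": 0,"x": 0,"y": 0,"z": 0.8,"hand": 60},
    {"rx": 0,"ry": 0,"rz": 0,"x": 0,"y": 0,"z": 0.8,"hand": 30},
    {"rx": 0,"ry": 0,"rz": 0,"x": 0,"y": 0,"z": 0.8,"hand": 0},
    {"rx": 0,"ry": 0,"rz": 0,"x": 0,"y": 0,"z": 0.8,"hand": 0},
    {"rx": 0,"ry": 0,"rz": 0,"x": 0,"y": 0,"z": 0.8,"hand": 0},
    {"rx": 0,"ry": 0,"rz": 0,"x": 0,"y": 0,"z": -20,"hand": 0},
    {"rx": 0,"ry": 0,"rz": 0,"x": 0,"y": 0,"z": -50,"hand": 0},
    {"rx": 0,"ry": 0,"rz": 0,"x": 0,"y": 0,"z": -80,"hand": 0},
    {"rx": 0,"ry": 0,"rz": 0,"x": 0,"y": 0,"z": -105,"hand": 0},
    {"rx": 0,"ry": 0,"rz": 0,"x": 0,"y": 0,"z": -110,"hand": 0},
    {"rx": 0,"ry": 0,"rz": 0,"x": 0,"y": 0,"z": -110,"hand": 0}
  ]
}}

```text
clock: 6.43
tcp_pos: [427.2, 298.2, 175.5]
tool_rot: [[-0.993, 0.121, 0.004], [0.121, 0.993, 0.002], [-0.004, 0.002, -1.0]]
force: [0.6, -0.1, -0.2]
width: 0.999
```

Run:
```python
from h import *
snap('w4')
W,C,U=wcloud('w4.npz'); print(pot(W,[426.5,296.8],27,36,66),pot(W,[426.5,296.8],38,12,32))
plan([512.9,13.7,173],np.pi/2-.122)
```

```text
(array([426.2, 296.8]), 1573, np.float64(0.63), array([61.3, 66.4, 67. ])) (array([426.4, 296.7]), 834, np.float64(0.76), array([31.1, 32.6, 33.4]))
clock 6.48 tcp [426.1 297.6 174. ] F [-0.  -0.4 -0.1] w 1.002 -> xyz [-120.6 -271.3    0.9] r [0.0007 0.0012 0.0003]
```

View pics/w4.png

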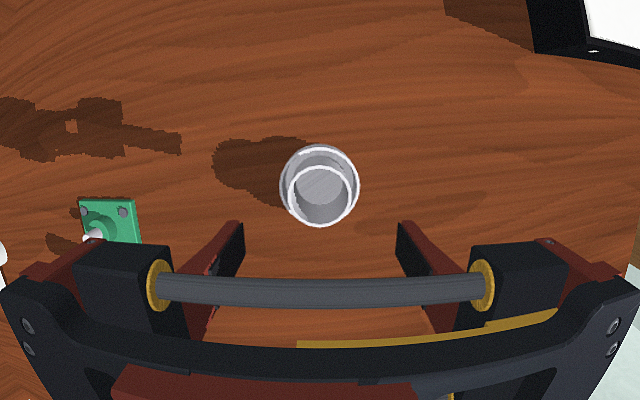

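The medium pot is nested in the big one: concentric at (426,297), rim at 66 mm, big pot unmoved. Now the small pot.

{"method": "servo_tool", "body": {
  "moves": [
    {"rx": 0,"ry": 0,"rz": 0,"x": -120.6,"y": -271.3,"z": 0,"hand": 0},
    {"rx": 0,"ry": 0,"rz": 0,"x": -120.6,"y": -271.3,"z": 0,"hand": 0},
    {"rx": 0,"ry": 0,"rz": 0,"x": -120.6,"y": -271.3,"z": 0,"hand": 0},
    {"rx": 0,"ry": 0,"rz": 0,"x": -120.6,"y": -271.3,"z": 0,"hand": 0},
    {"rx": 0,"ry": 0,"rz": 0,"x": -120.6,"y": -271.3,"z": 0,"hand": 0},
    {"rx": 0,"ry": 0,"rz": 0,"x": -120.6,"y": -271.3,"z": 0,"hand": 0},
    {"rx": 0,"ry": 0,"rz": 0,"x": -120.6,"y": -271.3,"z": 0,"hand": 0},
    {"rx": 0,"ry": 0,"rz": 0,"x": -120.6,"y": -271.3,"z": 0,"hand": 0},
    {"rx": 0,"ry": 0,"rz": 0,"x": -120.6,"y": -271.3,"z": 20,"hand": 0},
    {"rx": 0,"ry": 0,"rz": 0,"x": -120.6,"y": -271.3,"z": 45,"hand": 0},
    {"rx": 0,"ry": 0,"rz": 0,"x": -120.6,"y": -271.3,"z": 65,"hand": 0},
    {"rx": 0,"ry": 0,"rz": 0,"x": -120.6,"y": -271.3,"z": 75,"hand": 0},
    {"rx": 0,"ry": 0,"rz": 0,"x": -120.6,"y": -271.3,"z": 75,"hand": 0},
    {"rx": 0,"ry": 0,"rz": 0,"x": -120.6,"y": -271.3,"z": 75,"hand": 0}
  ]
}}

```text
clock: 7.65
tcp_pos: [511.6, 14.0, 97.7]
tool_rot: [[-0.993, 0.121, -0.003], [0.121, 0.993, 0.0], [0.003, -0.0, -1.0]]
force: [0.1, 0.0, -0.2]
width: 1.0
```

Run:
```python
from h import *
snap('w5')
W,C,U=wcloud('w5.npz'); print(pot(W,[513,14],18,60,102))
plan([512.9,13.7,99],np.pi/2-.122)
```

```text
(array([513. ,  13.5]), 3952, np.float64(0.49), array([ 86.9, 102. , 102.5]))
clock 7.7 tcp [512.5  13.9  98.6] F [-0.8  0.2  1.5] w 1.002 -> xyz [-0.4 -0.2 -0.4] r [-0.0001 -0.0007  0.0007]
```

View pics/w5.png

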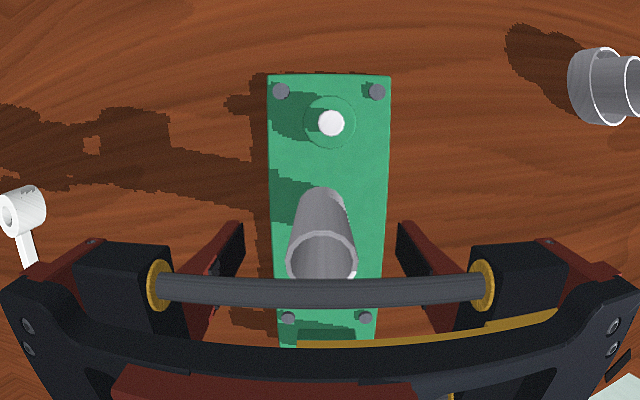

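The small pot is between the jaws (322,255), so I'll close on it. The pin shows clearly at (331,122).

{"method": "servo_tool", "body": {
  "moves": [
    {"rx": 0,"ry": 0,"rz": 0,"x": -0.4,"y": 0,"z": 0,"hand": 255},
    {"rx": 0,"ry": 0,"rz": 0,"x": -0.4,"y": 0,"z": 0,"hand": 255},
    {"rx": 0,"ry": 0,"rz": 0,"x": -0.4,"y": 0,"z": 0,"hand": 255},
    {"rx": 0,"ry": 0,"rz": 0,"x": -0.4,"y": 0,"z": 0,"hand": 255},
    {"rx": 0,"ry": 0,"rz": 0,"x": -0.4,"y": 0,"z": 0,"hand": 255},
    {"rx": 0,"ry": 0,"rz": 0,"x": -0.4,"y": 0,"z": 0,"hand": 255},
    {"rx": 0,"ry": 0,"rz": 0,"x": -0.4,"y": 0,"z": 0,"hand": 255},
    {"rx": 0,"ry": 0,"rz": 0,"x": -0.4,"y": 0,"z": 0,"hand": 255},
    {"rx": 0,"ry": 0,"rz": 0,"x": -0.4,"y": 0,"z": 0,"hand": 255},
    {"rx": 0,"ry": 0,"rz": 0,"x": -0.4,"y": 0,"z": 0,"hand": 255},
    {"rx": 0,"ry": 0,"rz": 0,"x": -0.4,"y": 0,"z": 0,"hand": 255}
  ]
}}

```text
clock: 8.62
tcp_pos: [513.0, 13.5, 98.6]
tool_rot: [[-0.993, 0.122, -0.0], [0.122, 0.993, -0.0], [0.0, -0.0, -1.0]]
force: [1.1, -0.0, 0.5]
width: 0.393
```

Run:
```python
from h import *
plan([426.3,296.8,208],np.pi/2-.122)
```

```text
clock 8.62 tcp [513.   13.5  98.6] F [ 1.1 -0.   0.5] w 0.393 -> xyz [ 120.5  270.7 -109.4] r [-0.0001 -0.0001  0.0002]
```

{"method": "servo_tool", "body": {
  "moves": [
    {"rx": 0,"ry": 0,"rz": 0,"x": 0,"y": 0,"z": -15,"hand": 255},
    {"rx": 0,"ry": 0,"rz": 0,"x": 0,"y": 0,"z": -40,"hand": 255},
    {"rx": 0,"ry": 0,"rz": 0,"x": 0,"y": 0,"z": -75,"hand": 255},
    {"rx": 0,"ry": 0,"rz": 0,"x": 5,"y": 15,"z": -105,"hand": 255},
    {"rx": 0,"ry": 0,"rz": 0,"x": 18,"y": 40,"z": -109,"hand": 255},
    {"rx": 0,"ry": 0,"rz": 0,"x": 32,"y": 72,"z": -109,"hand": 255},
    {"rx": 0,"ry": 0,"rz": 0,"x": 47,"y": 106,"z": -109,"hand": 255},
    {"rx": 0,"ry": 0,"rz": 0,"x": 62,"y": 140,"z": -109,"hand": 255},
    {"rx": 0,"ry": 0,"rz": 0,"x": 77,"y": 174,"z": -109,"hand": 255},
    {"rx": 0,"ry": 0,"rz": 0,"x": 92,"y": 208,"z": -109,"hand": 255},
    {"rx": 0,"ry": 0,"rz": 0,"x": 106,"y": 238,"z": -109,"hand": 255},
    {"rx": 0,"ry": 0,"rz": 0,"x": 115,"y": 259,"z": -109,"hand": 255},
    {"rx": 0,"ry": 0,"rz": 0,"x": 120.5,"y": 270.7,"z": -109,"hand": 255},
    {"rx": 0,"ry": 0,"rz": 0,"x": 120.5,"y": 270.7,"z": -109,"hand": 255},
    {"rx": 0,"ry": 0,"rz": 0,"x": 120.5,"y": 270.7,"z": -109,"hand": 255}
  ]
}}

```text
clock: 9.87
tcp_pos: [426.1, 296.6, 207.4]
tool_rot: [[-0.993, 0.12, -0.0], [0.12, 0.993, -0.001], [0.0, -0.001, -1.0]]
force: [0.3, -0.2, -0.9]
width: 0.392
```

Run:
```python
from h import *
snap('w6')
plan([426.3,296.8,95.2],np.pi/2-.122)
plan([426.3,296.8,95.2],np.pi/2-.122)
W,C,U=wcloud('w6.npz'); print(pot(W,[426.3,296.8],18,150,211))
```

```text
clock 9.92 tcp [426.4 295.9 207.4] F [-0.4 -0.8 -0.5] w 0.392 -> xyz [  0.2   1.  112.2] r [-0.0011 -0.0002  0.0006]
clock 9.92 tcp [426.4 295.9 207.4] F [-0.4 -0.8 -0.5] w 0.392 -> xyz [  0.2   1.  112.2] r [-0.0011 -0.0002  0.0006]
(array([425.8, 295.7]), 5781, np.float64(1.75), array([194.4, 211.1, 213.8]))
```

View pics/w6.png

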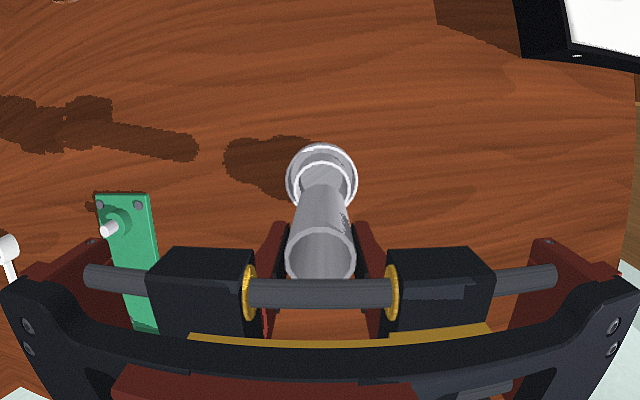

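The small pot is held upright with its rim at (321,250), and the nested pair is directly below at (322,178). Lowering it in.

{"method": "servo_tool", "body": {
  "moves": [
    {"rx": 0,"ry": 0,"rz": 0,"x": 0.3,"y": 0.8,"z": 20,"hand": 255},
    {"rx": 0,"ry": 0,"rz": 0,"x": 0.3,"y": 0.8,"z": 40,"hand": 255},
    {"rx": 0,"ry": 0,"rz": 0,"x": 0.3,"y": 0.8,"z": 58,"hand": 255},
    {"rx": 0,"ry": 0,"rz": 0,"x": 0.3,"y": 0.8,"z": 75,"hand": 255},
    {"rx": 0,"ry": 0,"rz": 0,"x": 0.3,"y": 0.8,"z": 90,"hand": 255},
    {"rx": 0,"ry": 0,"rz": 0,"x": 0.3,"y": 0.8,"z": 101,"hand": 255},
    {"rx": 0,"ry": 0,"rz": 0,"x": 0.3,"y": 0.8,"z": 108,"hand": 255},
    {"rx": 0,"ry": 0,"rz": 0,"x": 0.3,"y": 0.8,"z": 111.5,"hand": 255},
    {"rx": 0,"ry": 0,"rz": 0,"x": 0.3,"y": 0.8,"z": 112,"hand": 255},
    {"rx": 0,"ry": 0,"rz": 0,"x": 0.3,"y": 0.8,"z": 112,"hand": 255}
  ]
}}

```text
clock: 10.75
tcp_pos: [426.6, 297.3, 96.0]
tool_rot: [[-0.992, 0.122, 0.0], [0.122, 0.992, 0.0], [-0.0, 0.0, -1.0]]
force: [0.2, -0.8, -0.7]
width: 0.389
```

{"method": "servo_tool", "body": {
  "moves": [
    {"rx": 0,"ry": 0,"rz": 0,"x": 0,"y": 0,"z": 0.8,"hand": 255},
    {"rx": 0,"ry": 0,"rz": 0,"x": 0,"y": 0,"z": 0.8,"hand": 130},
    {"rx": 0,"ry": 0,"rz": 0,"x": 0,"y": 0,"z": 0.8,"hand": 100},
    {"rx": 0,"ry": 0,"rz": 0,"x": 0,"y": 0,"z": 0.8,"hand": 60},
    {"rx": 0,"ry": 0,"rz": 0,"x": 0,"y": 0,"z": 0.8,"hand": 0},
    {"rx": 0,"ry": 0,"rz": 0,"x": 0,"y": 0,"z": 0.8,"hand": 0},
    {"rx": 0,"ry": 0,"rz": 0,"x": 0,"y": 0,"z": 0.8,"hand": 0},
    {"rx": 0,"ry": 0,"rz": 0,"x": 0,"y": 0,"z": 0.8,"hand": 0},
    {"rx": 0,"ry": 0,"rz": 0,"x": 0,"y": 0,"z": -20,"hand": 0},
    {"rx": 0,"ry": 0,"rz": 0,"x": 0,"y": 0,"z": -55,"hand": 0},
    {"rx": 0,"ry": 0,"rz": 0,"x": 0,"y": 0,"z": -90,"hand": 0},
    {"rx": 0,"ry": 0,"rz": 0,"x": 0,"y": 0,"z": -110,"hand": 0},
    {"rx": 0,"ry": 0,"rz": 0,"x": 0,"y": 0,"z": -110,"hand": 0}
  ]
}}

```text
clock: 11.83
tcp_pos: [428.8, 299.2, 210.2]
tool_rot: [[-0.993, 0.121, 0.008], [0.121, 0.993, 0.004], [-0.007, 0.005, -1.0]]
force: [0.8, 0.7, 0.8]
width: 0.999
```

Run:
```python
from h import *
snap('w7')
W,C,U=wcloud('w7.npz'); print(pot(W,[426.3,296.8],18,70,98),pot(W,[426.5,296.8],27,36,66),pot(W,[426.5,296.8],38,12,32))
plan([596,-322,205],np.pi/2-.118)
```

```text
(array([426.6, 297.7]), 948, np.float64(0.65), array([94.1, 98.4, 98.8])) (array([426.6, 296.8]), 688, np.float64(0.79), array([64.7, 66.5, 67.1])) (array([426.4, 296.9]), 715, np.float64(0.77), array([31.3, 32.7, 33.3]))
clock 11.88 tcp [427.7 298.5 207.9] F [ 0.2 -0.1 -0.2] w 0.999 -> xyz [-242.4 -595.5    2.2] r [ 0.003   0.0044 -0.0037]
```

View pics/w7.png

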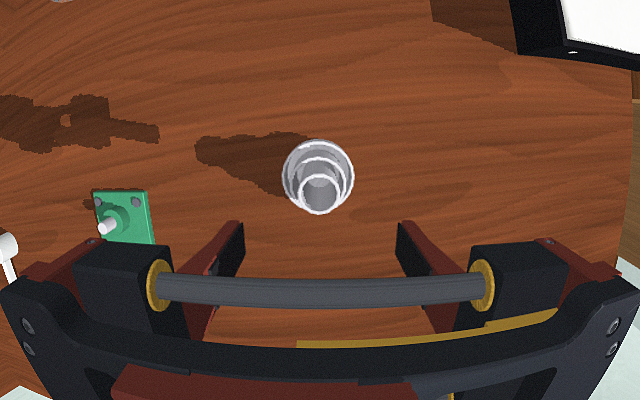

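All three pots are nested concentrically (rims at 32, 66 and 98 mm, centres within 1 mm of each other). Now to the lever.

{"method": "servo_tool", "body": {
  "moves": [
    {"rx": 0.003,"ry": 0.004,"rz": -0.004,"x": -286,"y": -600,"z": 0,"hand": 0},
    {"rx": 0.003,"ry": 0.004,"rz": -0.004,"x": -286,"y": -600,"z": 0,"hand": 0},
    {"rx": 0.003,"ry": 0.004,"rz": -0.004,"x": -286,"y": -600,"z": 0,"hand": 0},
    {"rx": 0.003,"ry": 0.004,"rz": -0.004,"x": -286,"y": -600,"z": 0,"hand": 0},
    {"rx": 0.003,"ry": 0.004,"rz": -0.004,"x": -286,"y": -600,"z": 0,"hand": 0},
    {"rx": 0.003,"ry": 0.004,"rz": -0.004,"x": -286,"y": -600,"z": 0,"hand": 0},
    {"rx": 0.003,"ry": 0.004,"rz": -0.004,"x": -286,"y": -600,"z": 0,"hand": 0},
    {"rx": 0.003,"ry": 0.004,"rz": -0.004,"x": -286,"y": -600,"z": 0,"hand": 0},
    {"rx": 0.003,"ry": 0.004,"rz": -0.004,"x": -286,"y": -600,"z": 0,"hand": 0},
    {"rx": 0.003,"ry": 0.004,"rz": -0.004,"x": -286,"y": -600,"z": 0,"hand": 0},
    {"rx": 0.003,"ry": 0.004,"rz": -0.004,"x": -286,"y": -600,"z": 0,"hand": 0},
    {"rx": 0.003,"ry": 0.004,"rz": -0.004,"x": -286,"y": -600,"z": 0,"hand": 0},
    {"rx": 0.003,"ry": 0.004,"rz": -0.004,"x": -286,"y": -600,"z": 0,"hand": 0},
    {"rx": 0.003,"ry": 0.004,"rz": -0.004,"x": -286,"y": -600,"z": 0,"hand": 0},
    {"rx": 0.003,"ry": 0.004,"rz": -0.004,"x": -286,"y": -600,"z": 0,"hand": 0},
    {"rx": 0.003,"ry": 0.004,"rz": -0.004,"x": -286,"y": -600,"z": 0,"hand": 0},
    {"rx": 0.003,"ry": 0.004,"rz": -0.004,"x": -286,"y": -600,"z": 0,"hand": 0},
    {"rx": 0.003,"ry": 0.004,"rz": -0.004,"x": -286,"y": -600,"z": 0,"hand": 0},
    {"rx": 0.003,"ry": 0.004,"rz": -0.004,"x": -286,"y": -600,"z": 0,"hand": 0},
    {"rx": 0.003,"ry": 0.004,"rz": -0.004,"x": -286,"y": -600,"z": 0,"hand": 0}
  ]
}}

```text
clock: 13.55
tcp_pos: [636.1, -330.7, 204.3]
tool_rot: [[-0.993, 0.117, -0.007], [0.117, 0.993, -0.001], [0.007, -0.001, -1.0]]
force: [-0.5, 0.3, 0.3]
width: 0.999
```

Run:
```python
from h import *
import cv2
snap('w8')
W,C,U=wcloud('w8.npz')
L=(abs(W[:,0]-565)<130)&(abs(W[:,1]+315)<60)&(W[:,2]>8)&(W[:,2]<60)
P=W[L]
T=P[(P[:,2]>43)]; print('hubtop',len(T),np.median(T[:,2]),cv2.minEnclosingCircle(T[:,:2].astype(np.float32)))
b=T
A=P[(P[:,0]>515)&(P[:,0]<640)&(P[:,2]>35)]; print('arm',np.median(A,0), cv2.fitLine(A[:,:2].astype(np.float32),cv2.DIST_HUBER,0,.01,.01).ravel(),cv2.minAreaRect(A[:,:2].astype(np.float32)))
B=P[(P[:,0]>645)&(P[:,2]>38.5)]; print('boss',len(B),np.median(B,0),cv2.minEnclosingCircle(B[:,:2].astype(np.float32)))
plan([534,-316,205],np.pi/2-.118)
```

```text
hubtop 1369 45.72238651719266 ((477.2828369140625, -309.9110107421875), 24.393199920654297)
arm [ 575.90963549 -321.61022653   37.67358977] [ 9.92210686e-01 -1.24570936e-01  5.76737671e+02 -3.21480896e+02] ((577.6173095703125, -320.97625732421875), (15.834123611450195, 126.98688507080078), 83.26295471191406)
boss 497 [ 665.04879763 -332.10570113   39.65656792] ((663.272216796875, -331.7813720703125), 16.103458404541016)
clock 13.6 tcp [ 636.4 -330.6  204.9] F [-0.2  0.5 -0.4] w 0.999 -> xyz [103.4   2.6   0.5] r [-0.0019 -0.0058  0.0016]
```

View pics/w8.png

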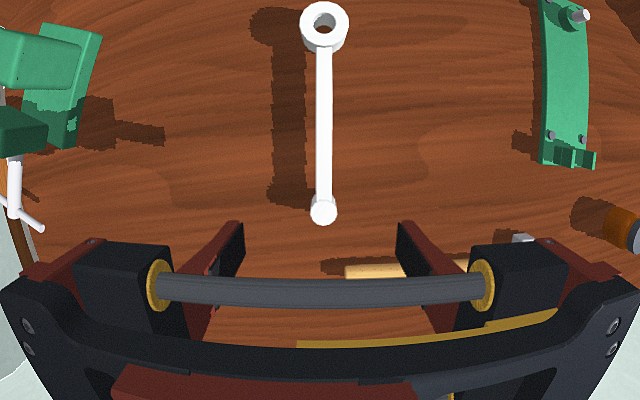

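The wrist view shows the lever hub at (325,25), its end boss at (323,211), and the arm vertical in the image, parallel to the jaws' normal. Heights of 45.7, 37.7 and 39.7 mm match the text. I'll go to the balance point.

Run:
```python
from h import *
plan([533.9,-316.6,35],np.pi/2-.120)
```

```text
clock 13.6 tcp [ 636.4 -330.6  204.9] F [-0.2  0.5 -0.4] w 0.999 -> xyz [102.5   2.3 170.5] r [-0.0019 -0.0058  0.0036]
```

{"method": "servo_tool", "body": {
  "moves": [
    {"rx": 0,"ry": 0,"rz": 0.002,"x": 35,"y": 1,"z": 0,"hand": 0},
    {"rx": 0,"ry": 0,"rz": 0.002,"x": 70,"y": 2,"z": 10,"hand": 0},
    {"rx": 0,"ry": 0,"rz": 0.002,"x": 95,"y": 2,"z": 35,"hand": 0},
    {"rx": 0,"ry": 0,"rz": 0.002,"x": 102,"y": 2,"z": 70,"hand": 0},
    {"rx": 0,"ry": 0,"rz": 0.002,"x": 102,"y": 2,"z": 90,"hand": 0},
    {"rx": 0,"ry": 0,"rz": 0.002,"x": 102,"y": 2,"z": 100,"hand": 0},
    {"rx": 0,"ry": 0,"rz": 0.002,"x": 102,"y": 2,"z": 100,"hand": 0},
    {"rx": 0,"ry": 0,"rz": 0.002,"x": 102,"y": 2,"z": 100,"hand": 0},
    {"rx": 0,"ry": 0,"rz": 0.002,"x": 102,"y": 2,"z": 100,"hand": 0}
  ]
}}

```text
clock: 14.35
tcp_pos: [537.1, -319.3, 107.6]
tool_rot: [[-0.993, 0.119, -0.002], [0.119, 0.993, -0.004], [0.002, -0.004, -1.0]]
force: [-0.2, 0.3, -0.1]
width: 0.999
```

Run:
```python
from h import *
import cv2
snap('w9')
W,C,U=wcloud('w9.npz')
L=(abs(W[:,0]-565)<130)&(abs(W[:,1]+315)<45)&(W[:,2]>8)&(W[:,2]<60)
P=W[L]
T=P[(P[:,2]>43)&(P[:,0]<505)]; print('hubtop',len(T),np.median(T[:,2]),cv2.minEnclosingCircle(T[:,:2].astype(np.float32)))
A=P[(P[:,0]>505)&(P[:,0]<540)&(P[:,2]>35)&(P[:,2]<40)]; print('arm',len(A),np.median(A,0),cv2.minAreaRect(A[:,:2].astype(np.float32)))
plan([533.9,-316.6,35],np.pi/2-.120)
```

```text
hubtop 3298 45.656048603368944 ((477.320068359375, -309.7940368652344), 23.96559715270996)
arm 1148 [ 522.25728679 -315.08879023   37.56570602] ((522.75634765625, -314.8363342285156), (16.213642120361328, 36.60099411010742), 83.01244354248047)
clock 14.4 tcp [ 537.1 -319.5  107.8] F [ 0.4  0.6 -0.6] w 1.002 -> xyz [ 3.5  2.8 72.8] r [-0.0047 -0.0013  0.0009]
```

View pics/w9.png

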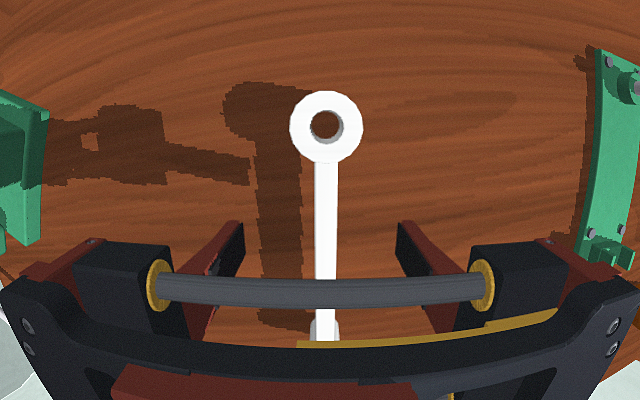

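The hub is at (326,127) in this view, and it measures the same (477.3, −309.8). Descending around the arm.

{"method": "servo_tool", "body": {
  "moves": [
    {"rx": 0,"ry": 0,"rz": 0.001,"x": 2.5,"y": 1.8,"z": 20,"hand": 0},
    {"rx": 0,"ry": 0,"rz": 0.001,"x": 2.5,"y": 1.8,"z": 40,"hand": 0},
    {"rx": 0,"ry": 0,"rz": 0.001,"x": 2.5,"y": 1.8,"z": 56,"hand": 0},
    {"rx": 0,"ry": 0,"rz": 0.001,"x": 2.5,"y": 1.8,"z": 66,"hand": 0},
    {"rx": 0,"ry": 0,"rz": 0.001,"x": 2.5,"y": 1.8,"z": 70,"hand": 0},
    {"rx": 0,"ry": 0,"rz": 0.001,"x": 2.5,"y": 1.8,"z": 70,"hand": 0},
    {"rx": 0,"ry": 0,"rz": 0.001,"x": 2.5,"y": 1.8,"z": 70,"hand": 0},
    {"rx": 0,"ry": 0,"rz": 0.001,"x": 2.5,"y": 1.8,"z": 70,"hand": 0},
    {"rx": 0,"ry": 0,"rz": 0.001,"x": 2.5,"y": 1.8,"z": 70,"hand": 0}
  ]
}}

```text
clock: 15.15
tcp_pos: [533.7, -317.5, 37.2]
tool_rot: [[-0.993, 0.12, -0.003], [0.12, 0.993, -0.004], [0.002, -0.004, -1.0]]
force: [-0.5, 0.4, -0.5]
width: 1.005
```

Run:
```python
from h import *
plan([533.9,-316.6,35],np.pi/2-.120)
```

```text
clock 15.15 tcp [ 533.7 -317.5   37.2] F [-0.5  0.4 -0.5] w 1.005 -> xyz [-0.1  0.9  2.2] r [-0.0041 -0.0024 -0.0008]
```

{"method": "servo_tool", "body": {
  "moves": [
    {"rx": -0.004,"ry": -0.002,"rz": 0,"x": 0,"y": 0.9,"z": 2,"hand": 0},
    {"rx": -0.004,"ry": -0.002,"rz": 0,"x": 0,"y": 0.9,"z": 2,"hand": 0},
    {"rx": -0.004,"ry": -0.002,"rz": 0,"x": 0,"y": 0.9,"z": 2,"hand": 100},
    {"rx": -0.004,"ry": -0.002,"rz": 0,"x": 0,"y": 0.9,"z": 2,"hand": 180},
    {"rx": -0.004,"ry": -0.002,"rz": 0,"x": 0,"y": 0.9,"z": 2,"hand": 255},
    {"rx": -0.004,"ry": -0.002,"rz": 0,"x": 0,"y": 0.9,"z": 2,"hand": 255},
    {"rx": -0.004,"ry": -0.002,"rz": 0,"x": 0,"y": 0.9,"z": 2,"hand": 255},
    {"rx": -0.004,"ry": -0.002,"rz": 0,"x": 0,"y": 0.9,"z": 2,"hand": 255},
    {"rx": -0.004,"ry": -0.002,"rz": 0,"x": 0,"y": 0.9,"z": 2,"hand": 255},
    {"rx": -0.004,"ry": -0.002,"rz": 0,"x": 0,"y": 0.9,"z": 2,"hand": 255},
    {"rx": -0.004,"ry": -0.002,"rz": 0,"x": 0,"y": 0.9,"z": 2,"hand": 255},
    {"rx": -0.004,"ry": -0.002,"rz": 0,"x": 0,"y": 0.9,"z": 2,"hand": 255},
    {"rx": -0.004,"ry": -0.002,"rz": 0,"x": 0,"y": 0.9,"z": 2,"hand": 255},
    {"rx": -0.004,"ry": -0.002,"rz": 0,"x": 0,"y": 0.9,"z": 2,"hand": 255},
    {"rx": -0.004,"ry": -0.002,"rz": 0,"x": 0,"y": 0.9,"z": 2,"hand": 255},
    {"rx": -0.004,"ry": -0.002,"rz": 0,"x": 0,"y": 0.9,"z": 2,"hand": 255}
  ]
}}

```text
clock: 16.48
tcp_pos: [533.1, -316.0, 34.1]
tool_rot: [[-0.993, 0.12, -0.002], [0.12, 0.993, 0.001], [0.002, 0.001, -1.0]]
force: [-0.3, 1.2, 0.3]
width: 0.178
```

```bash
cat >> h.py <<'E'
def hub(f,z):
    import cv2
    W,C,U=wcloud(f); from rig import bot
    s=bot.observe(); T=s['tool_rot'];Q=(W-s['tcp_pos'])@T   # tool frame
    P=Q[(abs(Q[:,0]-57)<35)&(abs(Q[:,1])<35)&(Q[:,2]>-25)&(Q[:,2]<0)]
    c,r=cv2.minEnclosingCircle(P[:,:2].astype(np.float32)); 
    X=np.c_[P[:,:2],np.ones(len(P))]; m=(np.hypot(P[:,0]-c[0],P[:,1]-c[1])<23)&(P[:,2]<np.median(P[:,2])+3)
    k=np.linalg.lstsq(X[m],P[m,2],rcond=None)[0]
    zc=np.median(P[m,2]); w=T@np.array([*c,zc])+s['tcp_pos']
    print('hub tool',np.round(c,1),round(r,1),'ztop',round(zc,1),'slopes',k[:2].round(3),'world',w.round(1))
E
python3 - <<'E'
from h import *
snap('w10'); hub('w10.npz',46)
plan([533.9,-316.6,135],np.pi/2-.120)
E
```

```text
hub tool [50.6 -1.7] 29.3 ztop -11.5 slopes [0.001 0.   ] world [ 482.7 -311.5   45.7]
clock 16.53 tcp [ 533.1 -315.9   34.1] F [1.1 0.7 0.6] w 0.182 -> xyz [  -0.7   -0.5 -100.9] r [ 0.0012 -0.0022 -0.0007]
```

View pics/w10.png

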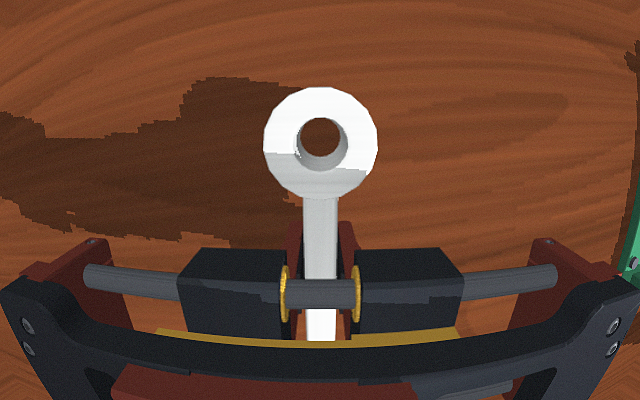

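The lever arm is gripped (opening ≈ 16 mm), with the hub at (320,142). Lifting straight up, then checking level.

{"method": "servo_tool", "body": {
  "moves": [
    {"rx": 0,"ry": 0,"rz": 0,"x": 0,"y": 0,"z": -5,"hand": 255},
    {"rx": 0,"ry": 0,"rz": 0,"x": 0,"y": 0,"z": -15,"hand": 255},
    {"rx": 0,"ry": 0,"rz": 0,"x": 0,"y": 0,"z": -32,"hand": 255},
    {"rx": 0,"ry": 0,"rz": 0,"x": 0,"y": 0,"z": -55,"hand": 255},
    {"rx": 0,"ry": 0,"rz": 0,"x": 0,"y": 0,"z": -78,"hand": 255},
    {"rx": 0,"ry": 0,"rz": 0,"x": 0,"y": 0,"z": -95,"hand": 255},
    {"rx": 0,"ry": 0,"rz": 0,"x": 0,"y": 0,"z": -105,"hand": 255},
    {"rx": 0,"ry": 0,"rz": 0,"x": 0,"y": 0,"z": -110,"hand": 255},
    {"rx": 0,"ry": 0,"rz": 0,"x": 0,"y": 0,"z": -110,"hand": 255},
    {"rx": 0,"ry": 0,"rz": 0,"x": 0,"y": 0,"z": -110,"hand": 255}
  ]
}}

```text
clock: 17.37
tcp_pos: [532.8, -315.9, 143.5]
tool_rot: [[-0.993, 0.121, -0.003], [0.121, 0.993, 0.002], [0.003, 0.001, -1.0]]
force: [-0.7, -0.9, -6.2]
width: 0.179
```

```bash
sed -i 's/abs(Q\[:,0\]-57)<35)&(abs(Q\[:,1\])<35)&(Q\[:,2\]>-25)&(Q\[:,2\]<0)/abs(Q[:,0]-57)<27)\&(abs(Q[:,1])<28)\&(Q[:,2]>-20)\&(Q[:,2]<-8)/' h.py
python3 - <<'E'
from h import *
snap('w11'); hub('w11.npz',46)
plan([533.9,-316.6,135],np.pi/2-.126)
E
```

```text
hub tool [56.1 -1.1] 24.0 ztop -11.9 slopes [ 0.001 -0.   ] world [ 476.8 -310.1  155.1]
clock 17.42 tcp [ 532.5 -315.7  143. ] F [ 0.  -0.3 -5.8] w 0.182 -> xyz [-1.5 -0.7  8. ] r [ 0.0019 -0.0039  0.0052]
```

View pics/w11.png

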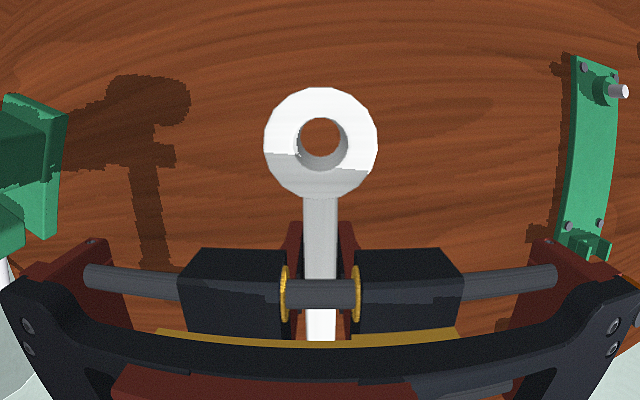

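Run:
```python
from h import *
import cv2
for f in ['w5.npz','w1.npz','w2.npz']:
    W,C,U=wcloud(f)
    m=(np.hypot(W[:,0]-449,W[:,1]-27)<12)&(W[:,2]>52)&(W[:,2]<58); P=W[m]
    print(f,'pin',len(P),np.median(P,0).round(1),cv2.minEnclosingCircle(P[:,:2].astype(np.float32)))
    C=C.astype(int); g=(C[:,1]>C[:,0]+25)&(W[:,2]>8)&(W[:,2]<15)&(abs(W[:,0]-540)<140)&(abs(W[:,1]-20)<70)
    print(cv2.minAreaRect(W[g][:,:2].astype(np.float32)))
# long-edge line fit in w1
W,C,U=wcloud('w1.npz')
plan([504.8,21.2,131],np.pi/2-.126)
```

```text
w5.npz pin 550 [449.   26.7  54.6] ((449.1847229003906, 26.843931198120117), 7.950729846954346)
((533.1416625976562, 16.491371154785156), (89.97821807861328, 238.80975341796875), 83.03215789794922)
w1.npz pin 161 [449.6  26.5  54.6] ((449.790771484375, 26.619258880615234), 8.092744827270508)
((533.1231079101562, 16.754684448242188), (90.0547103881836, 239.47122192382812), 82.77179718017578)
w2.npz pin 484 [451.6  26.3  54.6] ((449.5165100097656, 26.772279739379883), 7.964991569519043)
((539.9189453125, 15.718025207519531), (90.17914581298828, 225.71864318847656), 82.90898895263672)
clock 17.42 tcp [ 532.5 -315.7  143. ] F [ 0.  -0.3 -5.8] w 0.182 -> xyz [ 68.1 331.1  12.9] r [ 0.0019 -0.0039  0.0052]
```

{"method": "servo_tool", "body": {
  "moves": [
    {"rx": 0.002,"ry": -0.003,"rz": 0.003,"x": 5,"y": 20,"z": 0,"hand": 255},
    {"rx": 0.002,"ry": -0.003,"rz": 0.003,"x": 12,"y": 52,"z": 0,"hand": 255},
    {"rx": 0.002,"ry": -0.003,"rz": 0.003,"x": 20,"y": 87,"z": 0,"hand": 255},
    {"rx": 0.002,"ry": -0.003,"rz": 0.003,"x": 27,"y": 122,"z": 0,"hand": 255},
    {"rx": 0.002,"ry": -0.003,"rz": 0.003,"x": 34,"y": 157,"z": 0,"hand": 255},
    {"rx": 0.002,"ry": -0.003,"rz": 0.003,"x": 41,"y": 192,"z": 0,"hand": 255},
    {"rx": 0.002,"ry": -0.003,"rz": 0.003,"x": 48,"y": 227,"z": 0,"hand": 255},
    {"rx": 0.002,"ry": -0.003,"rz": 0.003,"x": 54,"y": 259,"z": 0,"hand": 255},
    {"rx": 0.002,"ry": -0.003,"rz": 0.003,"x": 60,"y": 288,"z": 0,"hand": 255},
    {"rx": 0.002,"ry": -0.003,"rz": 0.003,"x": 64,"y": 310,"z": 0,"hand": 255},
    {"rx": 0.002,"ry": -0.003,"rz": 0.003,"x": 67,"y": 325,"z": 0,"hand": 255},
    {"rx": 0.002,"ry": -0.003,"rz": 0.003,"x": 68,"y": 331,"z": 5,"hand": 255},
    {"rx": 0.002,"ry": -0.003,"rz": 0.003,"x": 68,"y": 331,"z": 8,"hand": 255},
    {"rx": 0.002,"ry": -0.003,"rz": 0.003,"x": 68,"y": 331,"z": 8,"hand": 255},
    {"rx": 0.002,"ry": -0.003,"rz": 0.003,"x": 68,"y": 331,"z": 8,"hand": 255},
    {"rx": 0.002,"ry": -0.003,"rz": 0.003,"x": 68,"y": 331,"z": 8,"hand": 255}
  ]
}}

```text
clock: 18.75
tcp_pos: [505.8, 19.4, 136.2]
tool_rot: [[-0.992, 0.125, 0.0], [0.125, 0.992, -0.002], [-0.001, -0.001, -1.0]]
force: [-0.4, -1.0, -4.4]
width: 0.18
```

Run:
```python
from h import *
snap('w12'); hub('w12.npz',46)
plan([505,20.9,129],np.pi/2-.124)
```

```text
hub tool [56.3 -1. ] 24.0 ztop -11.4 slopes [-0.001 -0.001] world [450.   25.5 147.7]
clock 18.8 tcp [505.9  19.5 136.4] F [-0.5 -0.5 -5.9] w 0.182 -> xyz [1.1 1.3 7.4] r [-0.0013  0.0009 -0.0011]
```

View pics/w12.png

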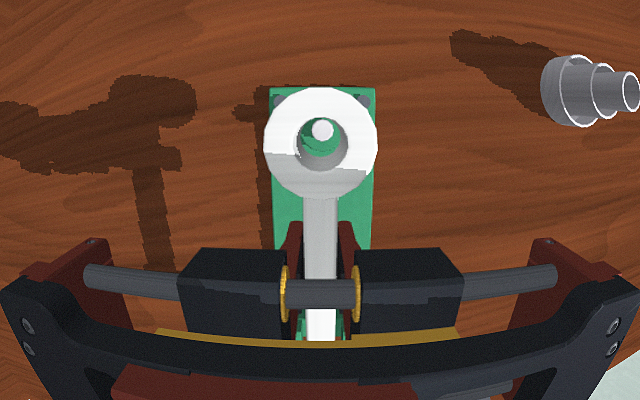

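The pin shows through the bore at (322,130). Final trim: about +1, +1.3 and +6.8 mm.

{"method": "servo_tool", "body": {
  "moves": [
    {"rx": -0.001,"ry": 0.001,"rz": -0.001,"x": 0.9,"y": 1.3,"z": 4,"hand": 255},
    {"rx": -0.001,"ry": 0.001,"rz": -0.001,"x": 0.9,"y": 1.3,"z": 6.8,"hand": 255},
    {"rx": -0.001,"ry": 0.001,"rz": -0.001,"x": 0.9,"y": 1.3,"z": 6.8,"hand": 255},
    {"rx": -0.001,"ry": 0.001,"rz": -0.001,"x": 0.9,"y": 1.3,"z": 6.8,"hand": 255},
    {"rx": -0.001,"ry": 0.001,"rz": -0.001,"x": 0.9,"y": 1.3,"z": 6.8,"hand": 255},
    {"rx": -0.001,"ry": 0.001,"rz": -0.001,"x": 0.9,"y": 1.3,"z": 6.8,"hand": 255},
    {"rx": -0.001,"ry": 0.001,"rz": -0.001,"x": 0.9,"y": 1.3,"z": 6.8,"hand": 255},
    {"rx": -0.001,"ry": 0.001,"rz": -0.001,"x": 0.9,"y": 1.3,"z": 6.8,"hand": 255}
  ]
}}

```text
clock: 19.47
tcp_pos: [505.1, 22.0, 129.8]
tool_rot: [[-0.992, 0.122, 0.0], [0.122, 0.992, -0.0], [-0.0, -0.0, -1.0]]
force: [-0.5, -0.2, -6.1]
width: 0.179
```

Run:
```python
from h import *
import cv2
from rig import get_image,get_calibration
snap('w13'); hub('w13.npz',46)
plan([505,20.9,129],np.pi/2-.124)
for n in ['scene','side']:
    c=get_calibration(n); im,d=get_image(n); cv2.imwrite(f'pics/{n}9.png',im[:,:,::-1]); np.savez(n+'9.npz',im=im,d=d,K=c['K'],E=c['extrinsics'])
    W,C,U=cloud(n+'9.npz')
    P=W[(np.hypot(W[:,0]-637.7,W[:,1]-3.3)<22)&(W[:,2]>100)&(W[:,2]<145)]; print(n,'boss',len(P),P.mean(0).round(1),np.percentile(P[:,2],[5,98]).round(1))
    P=W[(np.hypot(W[:,0]-449.2,W[:,1]-26.8)<30)&(W[:,2]>85)&(W[:,2]<150)]; print(n,'hub',len(P),np.percentile(P[:,2],[2,98]).round(1))
    W0=W; print(pot(W0,[426.5,297],38,12,32),pot(W0,[426.5,297],27,36,66),pot(W0,[426.5,297],18,70,98))
plan([505,20.9,129],np.pi/2-.124)
```

```text
hub tool [56.2 -1. ] 24.0 ztop -11.5 slopes [ 0.    -0.001] world [449.2  27.8 141.3]
clock 19.52 tcp [505.   22.  129.8] F [-0.2 -0.2 -5.3] w 0.177 -> xyz [-0.1 -1.1  0.8] r [-0.0001  0.0002  0.0013]
scene boss 205 [639.7   1.3 125.3] [103.4 137.7]
scene hub 68 [ 97.  141.7]
(array([427.3, 296.8]), 167, np.float64(0.98), array([24. , 32.4, 34.1])) (array([427.2, 297.6]), 184, np.float64(1.32), array([54.8, 66.9, 68.8])) (array([427.8, 297. ]), 153, np.float64(1.11), array([87.3, 98.2, 99.4]))
side boss 193 [634.   11.8 124.9] [103.3 139.8]
side hub 494 [100.5 145.4]
(array([426.8, 297.7]), 379, np.float64(0.9), array([25.6, 34.4, 35.2])) (array([426.8, 297.1]), 386, np.float64(1.01), array([55.3, 68.4, 69.3])) (array([425.7, 296.8]), 364, np.float64(0.93), array([ 88.2, 100.1, 101.1]))
clock 19.62 tcp [505.   21.9 129.8] F [ 0.1 -1.  -4.8] w 0.178 -> xyz [-0.1 -1.   0.8] r [-0.0001  0.0001  0.0013]
```

View pics/scene9.png

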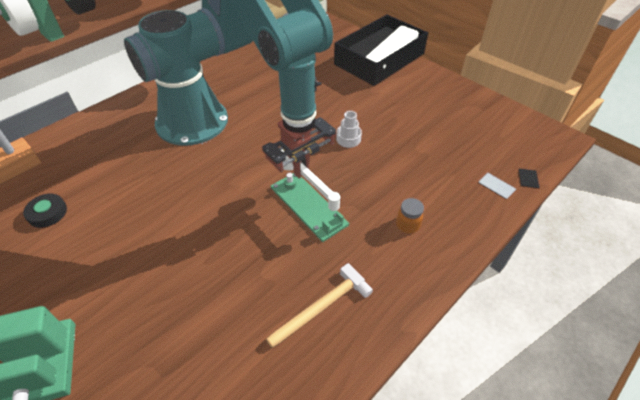

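View pics/side9.png

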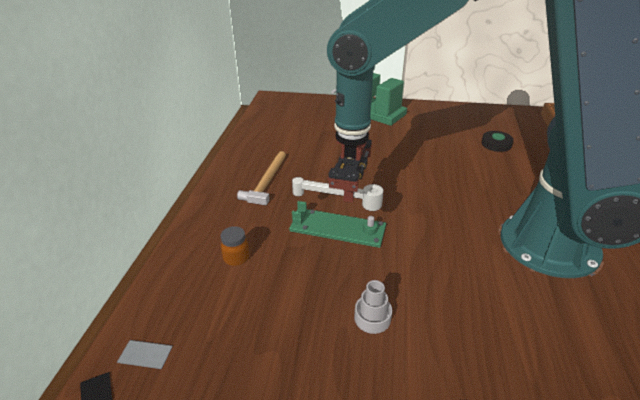

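View pics/w13.png

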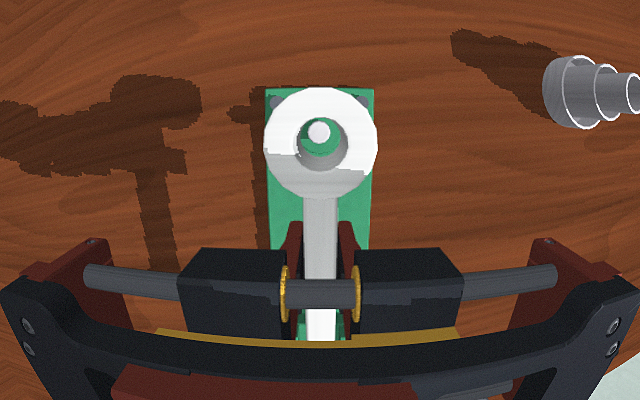

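The pots are nested in all views, and the lever sits level above the fixture with its boss over the cradle. The bore is about 1 mm off the pin in y, so one last small trim and settle.

{"method": "servo_tool", "body": {
  "moves": [
    {"rx": 0,"ry": 0,"rz": 0.001,"x": 0,"y": -0.9,"z": 0.3,"hand": 255},
    {"rx": 0,"ry": 0,"rz": 0.001,"x": 0,"y": -0.9,"z": 0.3,"hand": 255},
    {"rx": 0,"ry": 0,"rz": 0.001,"x": 0,"y": -0.9,"z": 0.3,"hand": 255},
    {"rx": 0,"ry": 0,"rz": 0.001,"x": 0,"y": -0.9,"z": 0.3,"hand": 255},
    {"rx": 0,"ry": 0,"rz": 0.001,"x": 0,"y": -0.9,"z": 0.3,"hand": 255},
    {"rx": 0,"ry": 0,"rz": 0.001,"x": 0,"y": -0.9,"z": 0.3,"hand": 255},
    {"rx": 0,"ry": 0,"rz": 0.001,"x": 0,"y": -0.9,"z": 0.3,"hand": 255},
    {"rx": 0,"ry": 0,"rz": 0.001,"x": 0,"y": -0.9,"z": 0.3,"hand": 255},
    {"rx": 0,"ry": 0,"rz": 0.001,"x": 0,"y": -0.9,"z": 0.3,"hand": 255},
    {"rx": 0,"ry": 0,"rz": 0.001,"x": 0,"y": -0.9,"z": 0.3,"hand": 255},
    {"rx": 0,"ry": 0,"rz": 0.001,"x": 0,"y": -0.9,"z": 0.3,"hand": 255},
    {"rx": 0,"ry": 0,"rz": 0.001,"x": 0,"y": -0.9,"z": 0.3,"hand": 255}
  ]
}}

```text
clock: 20.62
tcp_pos: [504.9, 21.0, 129.4]
tool_rot: [[-0.992, 0.123, -0.0], [0.123, 0.992, -0.0], [0.0, -0.0, -1.0]]
force: [-0.3, -0.2, -4.8]
width: 0.178
```

Run:
```python
from h import *
from rig import bot
snap('w14'); hub('w14.npz',46)
plan([505,20.9,129],np.pi/2-.124)
W,C,U=wcloud('w14.npz'); import cv2
P=W[(np.hypot(W[:,0]-449,W[:,1]-27)<12)&(W[:,2]>52)&(W[:,2]<58)]; print('pin',len(P),cv2.minEnclosingCircle(P[:,:2].astype(np.float32)))
print(bot.observe()['dq'].round(3))
```

```text
hub tool [56.2 -1. ] 23.9 ztop -11.5 slopes [ 0.001 -0.002] world [448.9  27.  140.9]
clock 20.67 tcp [504.9  21.  129.4] F [ 0.4 -0.1 -5.6] w 0.183 -> xyz [-0.2 -0.1  0.4] r [-0.0001 -0.      0.0001]
pin 394 ((448.9873046875, 26.691524505615234), 8.006827354431152)
[-0.001 -0.    -0.001  0.001 -0.001  0.   ]
```

The bore is now within 0.5 mm of the pin axis, with the underside at 94.9 mm (40 mm above the pin top), level and still. Handing in.

```bash
python3 -c "
from rig import bot
print(bot.close_job())"
```

```text
the job is handed in; nothing more can be done
None
```

I nested the medium pot in the big one, then the small one in the medium. I then lifted the lever at its balance point and handed in at about 21 s, still holding it over the fixture.

**Pots:** all three are upright and concentric to about 1 mm, with rims at 32, 66 and 98 mm. The big pot stayed at (426.5, 297).

**Lever:**
- **Position:** in the last wrist view the bore axis is at (448.9, 27.0) and the pin at (449.0, 26.7). The underside is at about 95 mm, 40 mm above the pin top.
- **Level and steady:** the tilt is within 0.002 rad, the joints are still, and the wrist force of about −5 N in z fits the lever's weight.
- **Small end:** the scene and side views show it over the cradle.

**Disagreements:**
- The scene and side cameras differ from each other by 2–4 mm, so for the final alignment I relied on wrist-camera readings of both hub and pin.
- The gripper read about 34.6 mm on the 36 mm pot, but the pot held fine.
- The bore measured 1 mm to one side of the tool's centre plane, so I aligned on the measured bore rather than on the tool.

The hammer and jar were not touched.

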